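Fetch the cartridge from behind the crowd and set it on the headshell

TASK

The tumbler, the bottle and the jar stand crowded round the small yellow cartridge in the charcoal case: clear all three out of the way into the upturned lid, then take the cartridge and lay it on the headshell that is clamped in the steel gauge, lengthwise and centred on the headshell's mounting platform with its contact pins towards the collar clamp. Then put the tumbler, the bottle and the jar back in the case, each back in the place where it stood at the start; set things down rather than dropping them, knock nothing over, and leave the screwdriver, the small scale and the mug alone.

Things in the scene. Friction and masses are not known exactly. Their poses are not given: they have to be found in the camera images.
- case: Charcoal plastic tray, the open case, fixed: outside 158 (x) by 208 mm (y), walls 26 mm high, 4 thick, floor top 4 mm above the desk; press-button latch in the middle of its -x wall. Origin: underside centre, z up. Felt spots (66 mm) on its floor at (x, y) = (30, 57), (30, -57), (-36, 0) mm hold tumbler, bottle and jar in any order, within 5 mm; the cartridge lies between them near (36, 0).
- lid: The case's lid, upside down on the desk as a shallow tray: the side area; fixed, empty. Charcoal plastic, outside 158 mm (x) by 208 mm (y), rim 12 mm high and 4 mm thick, floor top 4 mm above the desk. Origin: centre of the underside, z up. A 12 mm tongue sticks out in the middle of its -x rim.
- gauge: Stainless gauge, fixed: base plate 120 (x) by 64 mm (y), 6 thick; collar clamp block 28 x 30 mm, 33 high, at x = -33 mm. In it an aluminium headshell, mounting face up: flat platform 38 (x) by 24 mm (y) with two dark slots, centred at x = +22, y = 0 mm, top 15 mm above the desk; thin finger-lift to +y below that level. Origin: underside centre; x from clamp to headshell nose, z up.
- cartridge: Yellow cartridge body, 26 mm long (x), 17 mm wide (y), 14 mm high; black stylus guard (13 x 11 mm) on top near the nose, 19 mm high in all; four thin brass contact pins stick out 6 mm at the rear (-x) end. 14 g, loose, flat mounting face down. Origin: centre of the flat underside; x points from pins to nose, z up.
- tumbler: Clear glass tumbler, open at the top, loose, about 200 g: 100 mm high, outside diameter 55 mm at the foot and 62 mm at the rim, wall 3 mm. Origin: centre of the underside; z up.
- bottle: White plastic cleaning-fluid bottle with a black cap, loose, about 140 g: round body 50 mm in diameter up to 82 mm height, then a shoulder, and a cap 30 mm in diameter from 92 to 112 mm height. Origin: centre of the underside; z up.
- jar: Amber glass screw jar with a flat aluminium lid, loose, about 180 g: diameter 56 mm, 90 mm high, the lid (57 mm in diameter) being its top 16 mm. Origin: centre of the underside; z up.
- screwdriver: Bystander: screwdriver with a black handle, 150 mm long, lying loose on the desk at the far side. Leave it alone.
- scale: Bystander: small black stylus-force scale, 50 x 90 mm, 17 mm high, with a steel pan, loose on the desk at the far side. Origin: centre of the underside. Leave it alone.
- mug: Bystander: white mug, 80 mm in diameter, 85 mm high, handle to its +y, loose on the desk at the far left. Origin: centre of the underside. Leave it alone.

How it is judged:
On the way, in this order (a step that is already met when the one before it is completed fails the run):
1. the tumbler, the bottle and the jar all stand upright in the lid, let go (x of tumbler in the frame of lid between -0.065 and 0.065 m and y of tumbler in the frame of lid between -0.09 and 0.09 m and z of tumbler in the frame of lid between 0 and 0.009 m and angle between each of tumbler, bottle, jar's own z axis and vertical below 0.1 rad and contact force between the fingers and tumbler below 0.05 N and x of bottle in the frame of lid between -0.065 and 0.065 m and y of bottle in the frame of lid between -0.09 and 0.09 m and z of bottle in the frame of lid between 0 and 0.009 m and contact force between the fingers and bottle below 0.05 N and x of jar in the frame of lid between -0.065 and 0.065 m and y of jar in the frame of lid between -0.09 and 0.09 m and z of jar in the frame of lid between 0 and 0.009 m and contact force between the fingers and jar below 0.05 N), for 0.2 s.
2. the cartridge lies on the headshell's platform, pins towards the clamp, let go (x of cartridge in the frame of gauge between 0.014 and 0.03 m and y of cartridge in the frame of gauge between -0.008 and 0.008 m and z of cartridge in the frame of gauge between 0.012 and 0.019 m and angle between cartridge's own z axis and vertical below 0.12 rad and angle between the x axis of cartridge and the x axis of gauge, either way round below 0.2 rad and x of gauge in the frame of cartridge below -0.005 m and contact force between the fingers and cartridge below 0.05 N), for 0.2 s.
At the end, for the whole second after the job is handed in: Tumbler, bottle and jar upright in the case, each within 12 mm of its own start; cartridge flat on the headshell platform, within 8 mm of its centre along and across, within 0.2 rad of its length, pins to the clamp; all released and at rest (all of step 2 and distance of each of tumbler, bottle, jar from where it was at the start of the episode below 0.012 m and angle between each of tumbler, bottle, jar's own z axis and vertical below 0.1 rad and linear speed of each of tumbler, bottle, jar, cartridge below 0.02 m/s and angular speed of each of tumbler, bottle, jar, cartridge below 0.2 rad/s and contact force between the fingers and tumbler below 0.05 N and contact force between the fingers and bottle below 0.05 N and contact force between the fingers and jar below 0.05 N); the robot touches nothing.
It fails at once if the tumbler, bottle or jar is tipped over (beyond 0.6 rad) (angle between any of tumbler, bottle, jar's own z axis and vertical above 0.6 rad).
It fails at once if the tumbler, bottle, jar or cartridge is dropped (falls free faster than 0.6 m/s) ((contact force between the fingers and tumbler below 0.01 N and linear speed of tumbler above 0.6 m/s) or (contact force between the fingers and bottle below 0.01 N and linear speed of bottle above 0.6 m/s) or (contact force between the fingers and jar below 0.01 N and linear speed of jar above 0.6 m/s) or (contact force between the fingers and cartridge below 0.01 N and linear speed of cartridge above 0.6 m/s)).
It fails at once if the screwdriver, the scale or the mug is moved by more than 20 mm (distance of any of screwdriver, scale, mug from where it was at the start of the episode above 0.02 m).
It also fails if it takes over 150 s, if anything falls off the work surface, if the arm or the gripper's body presses on something with over 40 N, if the wrist force passes 120 N, or if a joint passes its speed limit or range.

ROBOT

A 6-joint arm with a two-finger parallel gripper is mounted at the origin on the work surface. World frame = base frame: x ahead of the robot, y to its left, z up, the work surface at z = 0. Lengths are in m, angles in rad, forces in N, time in s.
With the tool pointing down it reaches from about 0.35 to 0.975 m from the base axis. Payload 17.4 kg.
Tool frame: the origin (TCP) lies midway between the tips of the shut fingers; the grasp point (between the pads) lies ctrl.tcp_to_grasp behind it (ctrl.tcp_to_grasp is the distance from the TCP to the grasp point, in m); y points along the fingers, z is the direction in which the jaws open and shut, and the axes are right-handed (so a half turn about y gives the same grasp; the last joint's range is limited). The gripper opens to 85 mm and grips with 20 to 120 N. Pads are 22 mm wide; open, the fingers measure 114 mm over their backs; the gripper's body (76 mm by 85 mm) begins 54 mm behind the grasp point. The pads swing forward as they close: fully open they stand 13 mm farther back than shut.
Start: joints at [1.19, 0.116, 1.442, -0, 1.584, -0.038], TCP at [0.227, 0.636, 0.231] pointing down, gripper open.
Joint ranges: [-2.83, 2.83], [-0.83, 2.19], [0.07, 2.5], [-1.14, 4.28], [0.01, 3], [-2.97, 2.97]. Speed limits (rad/s): [1.89, 1.89, 2.22, 3.14, 3.14, 3.14].

INTERFACE

Orientations are given as a rotation vector (axis times angle).
In Python, from rig import ctrl gives the robot as it stands. The module is installed in compiled form; this text tells all that it offers. Calls block until the motion is done:
- ctrl.move_to(position, orientation): joint-space move of the TCP to a pose.
- ctrl.line_to(position, frame=None, velocity=0.15, f_stop=None): straight line of the TCP; frame=None keeps the orientation; velocity is the mean speed in m/s. With f_stop (N) it stops when the force on the tool has changed by that much, and returns True; else False.
- ctrl.goto_joints(angles): joint-space move.
- ctrl.gripper_to(opening): finger opening in m; the grip force is fixed at half the most; returns when the fingers have stopped.
- ctrl.sleep(seconds).
- ctrl.ik(position, orientation): joint angles nearest the present ones, or None.
- ctrl.snapshot(name): name is "side" or "top"; returns a dict with "pixels" (384x512x3 uint8, red, green, blue), "fx", "fy", "cx", "cy" (pixels), "view" (4x4, takes a point from world to camera coordinates). Camera axes: x right, y down, z forward; pixel columns grow to the right and rows downward; lengths in m; the calibration is good to about 2 mm. A picture is of the moment at which its call begins. There is no depth.
A pose or a line that the arm cannot do raises ctrl.IKError and nothing moves.
- ctrl.hand_in(): hands the job in, once; it reports no verdict.
Trained networks look in a picture, given as the dict that the camera call returned (one of the last four; its "shot" number tells which), for a name from the list of things; names that differ only in an ending like _2 or _b are one class to them, and where a whole thing is asked for, a point or a joint stands for the part that bears it (a point fixed in the world has none). Each returns a list of dicts, best first, with "p" (0 to 1); they miss things now and then, are a little off and sometimes report something else, mostly with a low value. They report only what shows in the picture. A call takes as long as a camera call.
- ctrl.boxes_of(name, picture): "xy" ([column, row] in pixels, amid what is visible of it).
- ctrl.regions_of(name, picture): "pixels" (384x512 bool, what is visible of it) and "xy" ([column, row] in pixels, amid what is visible of it).
- ctrl.spot_point(name, picture): "xy" ([column, row] in pixels: a listed point, or the origin of a listed thing).
Readings, each from a call of its own:
- ctrl.get_time(): time.
- ctrl.get_qpos(): joint angles.
- ctrl.get_qvel(): joint speeds.
- ctrl.get_joint_torque(): joint torques, N m.
- ctrl.get_ee_pos(): TCP position.
- ctrl.get_tool_rot(): TCP orientation.
- ctrl.get_force(): force on the tool from outside, world axes, zero at the start.
- ctrl.get_moment(): the same for the moment, N m.
- ctrl.get_finger_gap(): finger opening in m.
Only numpy, scipy, OpenCV 4.12 (cv2) and the standard library are available. Lean on these libraries where they do the work, as an engineer would, in place of code of your own. Each camera call takes 0.05 s, during which the arm holds its last target.

## Working session

There is one attempt and no reset: what is moved stays moved. The work goes in short steps, each a Python script; the robot and the scene stay as the last script left them, time stands still between calls to the robot, and variables do not carry over. Pictures are saved under pics/ and viewed, and the job is handed in when it is done.

```bash
mkdir -p pics; ls
cat > h.py <<'E'
import numpy as np, cv2
from rig import ctrl
def snap(n, fn=None):
    s=ctrl.snapshot(n)
    if fn: cv2.imwrite('pics/'+fn, cv2.cvtColor(s['pixels'],cv2.COLOR_RGB2BGR))
    return s
def P(s):
    K=np.array([[s['fx'],0,s['cx']],[0,s['fy'],s['cy']],[0,0,1.]])
    return K@np.array(s['view'])[:3]
def proj(s,X):
    q=P(s)@np.append(X,1); return q[:2]/q[2]
def atz(s,uv,z):
    M=P(s); A=np.column_stack([M[:,0],M[:,1],-np.array([uv[0],uv[1],1])])
    b=-(M[:,2]*z+M[:,3]); r=np.linalg.solve(A,b); return r[:2]
def tri(s1,u1,s2,u2):
    x=cv2.triangulatePoints(P(s1),P(s2),np.array(u1,float).reshape(2,1),np.array(u2,float).reshape(2,1))[:,0]; return x[:3]/x[3]
E
python3 - <<'E'
from h import *
np.set_printoptions(precision=4,suppress=True)
t=snap('top','top0.png'); s=snap('side','side0.png')
for a in (t,s):
    print(a['fx'],a['cx'],a['cy']); print(np.array(a['view']))
    V=np.array(a['view']); print('cam',-V[:3,:3].T@V[:3,3])
print(ctrl.tcp_to_grasp, ctrl.get_ee_pos(), ctrl.get_tool_rot(), ctrl.get_finger_gap())
for n in 'case lid gauge cartridge tumbler bottle jar screwdriver scale mug'.split():
    for nm,a in (('top',t),('side',s)):
        print(n,nm,'pt',[(np.round(d['xy'],1).tolist(),round(d['p'],2)) for d in ctrl.spot_point(n,a)][:3],'box',[(np.round(d['xy'],1).tolist(),round(d['p'],2)) for d in ctrl.boxes_of(n,a)][:2])
E
```

```text
pics
467.5157111576822 252.79991036446296 196.64764209159085
[[-0.0257 -0.9997 -0.002  -0.0101]
 [-0.9974  0.0258 -0.0669  0.63  ]
 [ 0.0669  0.0003 -0.9978  1.0301]
 [ 0.      0.      0.      1.    ]]
cam [ 0.5592 -0.0266  1.0699]
465.50045615967997 257.09951182079124 196.76806588634054
[[ 0.9971 -0.0741 -0.0181 -0.6074]
 [-0.062  -0.6489 -0.7584  0.0568]
 [ 0.0445  0.7573 -0.6516  1.22  ]
 [ 0.      0.      0.      1.    ]]
cam [ 0.5549 -0.9321  0.827 ]
0.0187 [0.2268 0.6356 0.2306] [-1.555   0.2692 -0.2689] 0.08540795972933023
case top pt [([228.9, 226.2], 0.91), ([370.9, 251.2], 0.61)] box [([233.0, 231.5], 0.58)]
case side pt [([237.7, 200.2], 0.69)] box [([235.2, 210.9], 0.65)]
lid top pt [([369.2, 248.6], 0.6), ([232.7, 228.2], 0.19)] box [([372.1, 250.1], 0.88)]
lid side pt [([216.6, 294.2], 0.85)] box [([218.3, 298.9], 0.66), ([237.5, 210.8], 0.57)]
gauge top pt [([109.2, 254.5], 0.96), ([277.0, 133.5], 0.22)] box [([108.2, 253.9], 0.72)]
gauge side pt [([214.4, 142.5], 0.69), ([216.6, 297.5], 0.23)] box [([216.7, 143.9], 0.62)]
cartridge top pt [([232.2, 215.0], 0.49)] box 
[... 333 characters left out ...]
.0, 200.5], 0.3)]
jar top pt [([259.6, 220.3], 0.93), ([231.9, 229.1], 0.36)] box [([257.3, 217.2], 0.59)]
jar side pt [([214.7, 143.5], 0.58)] box [([247.7, 199.8], 0.75), ([224.6, 182.6], 0.64)]
screwdriver top pt [([278.2, 138.7], 0.58), ([370.3, 249.7], 0.27)] box [([293.1, 138.8], 0.64)]
screwdriver side pt [([317.6, 220.6], 0.87)] box [([319.4, 228.0], 0.74)]
scale top pt [([217.2, 138.0], 0.8)] box [([217.8, 134.0], 0.64), ([87.2, 164.9], 0.5)]
scale side pt [([314.0, 194.4], 0.67), ([225.7, 200.3], 0.22)] box [([248.7, 200.7], 0.58)]
mug top pt [([261.1, 218.4], 0.64), ([98.9, 163.2], 0.58)] box [([89.0, 161.4], 0.63)]
mug side pt [([284.9, 134.0], 0.96)] box [([284.0, 124.8], 0.88)]
```

Run:
```python
import cv2
a=cv2.imread('pics/top0.png')[110:340,40:460];cv2.imwrite('pics/top0c.png',cv2.resize(a,(798,437),interpolation=cv2.INTER_CUBIC))
a=cv2.imread('pics/top0.png')[170:290,160:310];cv2.imwrite('pics/top0z.png',cv2.resize(a,(750,600),interpolation=cv2.INTER_CUBIC))
a=cv2.imread('pics/side0.png')[100:350,110:360];cv2.imwrite('pics/side0c.png',cv2.resize(a,(600,600),interpolation=cv2.INTER_CUBIC))
```

```text
(no output)
```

View pics/top0c.png

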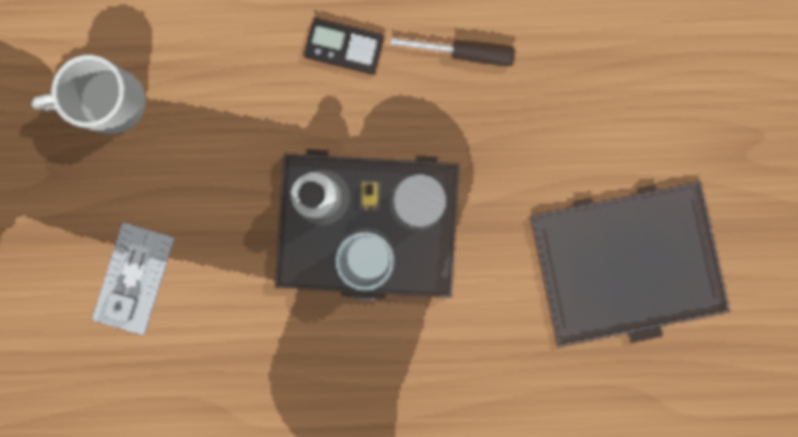

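View pics/top0z.png

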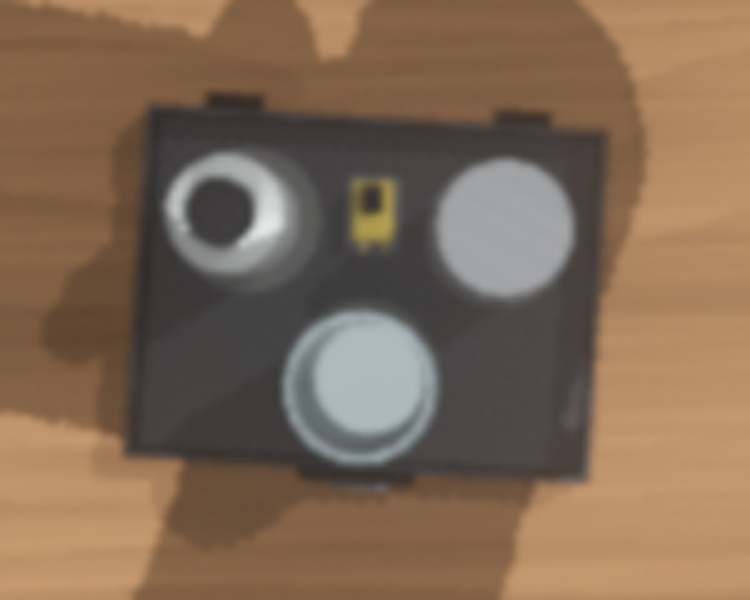

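View pics/side0c.png

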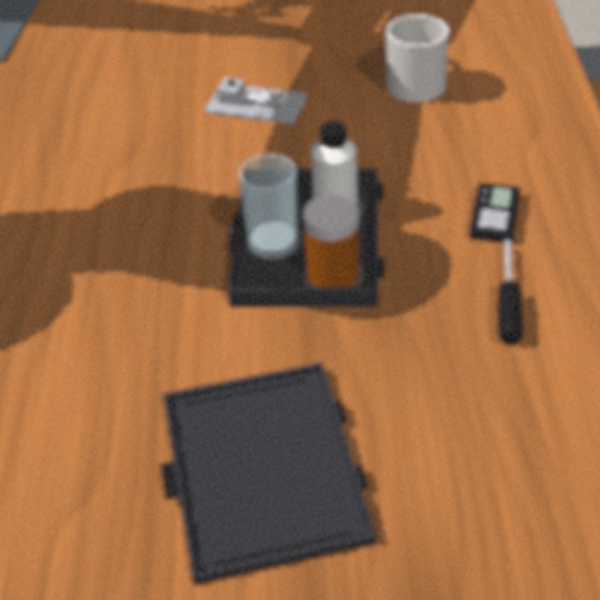

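The top view shows the bottle (204,212), jar (261,216), tumbler (232,247) and cartridge (235,212, pins at the bottom, i.e. -x), with the lid on the right and the gauge on the left. In the side view the jar hides the cartridge. Next I'll measure them.

Run:
```python
from h import *
np.set_printoptions(precision=4,suppress=True)
t=snap('top'); s=snap('side')
z=lambda p:(p[0]/5+160-.4,p[1]/5+170-.4)
c=lambda p:(p[0]/1.9+40-.25,p[1]/1.9+110-.25)
def rect(pts,zz):
    w=np.array([atz(t,p,zz) for p in pts]); # order: +x+y, +x-y, -x-y, -x+y
    print(w.mean(0),'len y',np.linalg.norm(w[0]-w[1]),np.linalg.norm(w[3]-w[2]),'len x',np.linalg.norm(w[0]-w[3]),np.linalg.norm(w[1]-w[2]))
    d=(w[0]+w[1]-w[2]-w[3]); e=(w[0]+w[3]-w[1]-w[2]); print('yaw x',np.arctan2(d[1],d[0]),'yaw y',np.arctan2(-e[0],e[1]))
rect([z(p) for p in [(150,105),(607,130),(588,480),(128,455)]],.026)
rect([c(p) for p in [(532,215),(698,180),(728,312),(557,345)]],.012)
rect([c(p) for p in [(123,222),(174,237),(145,334),(93,318)]],.006)
for n,hz in (('case',.026),('lid',.012),('gauge',.006),('bottle',0),('jar',0),('tumbler',0),('cartridge',0)):
    for nm,a in (('top',t),('side',s)):
        r=ctrl.regions_of(n,a)
        for q in r[:2]:
            if q['p']<.3: continue
            m=q['pixels'].astype(np.uint8)
            mr=cv2.minAreaRect(np.argwhere(m)[:,::-1].astype(np.float32))
            print(n,nm,round(q['p'],2),m.sum(),np.round(mr[0],1),np.round(mr[1],1),round(mr[2],1), 'bbox',cv2.boundingRect(m))
            if nm=='top' and hz: print(atz(a,mr[0],hz), [atz(a,p,hz) for p in cv2.boxPoints(mr)])
            v=np.zeros((384,512),np.uint8); cv2.imwrite(f'pics/m_{n}_{nm}.png',m*255)
for n,uv,zz in (('bottle',z((220,212)),.116),('jar',z((505,228)),.094),('tumrim',z((360,387)),.104),('tumfoot',z((368,380)),.007),('cart',z((373,210)),.018)):
    print(n,atz(t,uv,zz))
cz=lambda p:(p[0]/2.4+110-.3,p[1]/2.4+100-.3)
for n,ut,us in (('cap',(220,212),(333,132)),('jarlid',(505,228),(331,217)),('rim',(360,387),(269,170))):
    print(n,tri(t,z(ut),s,cz(us)))
```

```text
[0.5605 0.0191] len y 0.20502321280085214 0.20431713576211474 len x 0.15598529777820255 0.15574136866743304
yaw x -0.08155339714362327 yaw y -0.08004376178932243
[ 0.5075 -0.2885] len y 0.2024664474955908 0.20575153383661138 len x 0.15535319766495068 0.15913869494492006
yaw x 0.1659129335957501 yaw y 0.17202239467320765
[0.5046 0.2998] len y 0.06389584624464294 0.0649359335900389 len x 0.11852973677925813 0.11917567033263608
yaw x -0.3055424793857361 yaw y -0.31434678530640703
case top 0.56 4822 [232.6 228.5] [93.5 77.2] 3.6 bbox (184, 188, 97, 80)
[0.5593 0.0204] [array([0.4833, 0.131 ]), array([0.6545, 0.1175]), array([ 0.636 , -0.0912]), array([ 0.4652, -0.0754])]
case side 0.83 1644 [237.5 198.5] [57. 65.] 90.0 bbox (205, 170, 66, 58)
lid top 0.87 6753 [371.  249.6] [79.5 93.2] 77.7 bbox (319, 205, 105, 87)
[ 0.5039 -0.2892] [array([ 0.5719, -0.17  ]), array([ 0.6117, -0.3777]), array([ 0.4365, -0.4074]), array([ 0.3977, -0.2019])]
lid side 0.89 5933 [218.9 295.4] [80.1 82.5] 77.2 bbox (178, 251, 89, 92)
gauge top 0.61 1526 [109.3 256.1] [29.1 53.7] 16.9 bbox (89, 228, 42, 58)
[0
[... 466 characters left out ...]
e 0.93 501 [249.  166.5] [33. 18.] 90.0 bbox (240, 150, 19, 34)
jar top 0.7 570 [260.2 215.2] [26.2 25.5] 45.0 bbox (247, 202, 27, 27)
jar side 0.64 800 [248.  199.5] [37. 22.] 90.0 bbox (237, 181, 23, 38)
tumbler top 0.71 682 [231.5 247. ] [28. 29.] 90.0 bbox (217, 233, 30, 29)
tumbler top 0.58 76 [233.5 212. ] [10.  7.] 90.0 bbox (230, 207, 8, 11)
tumbler side 0.82 889 [222.5 185. ] [42. 23.] 90.0 bbox (211, 164, 24, 43)
cartridge top 0.66 96 [233.5 212. ] [12.  7.] 90.0 bbox (230, 206, 8, 13)
bottle [0.5943 0.0748]
jar [ 0.5854 -0.0416]
tumrim [0.5213 0.0199]
tumfoot [0.5206 0.0209]
cart [0.5971 0.0164]
cap [0.5942 0.0756 0.1086]
jarlid [ 0.5848 -0.0417  0.0847]
rim [0.5216 0.0199 0.1037]
```

```bash
cat >> h.py <<'E'
from scipy.spatial.transform import Rotation as Ro
def ori(a):   # jaw axis at world angle a, fingers down
    y=np.array([0,0,-1.]); z=np.array([np.cos(a),np.sin(a),0]); x=np.cross(y,z)
    return Ro.from_matrix(np.column_stack([x,y,z])).as_rotvec()
CASE=(np.array([.5605,.0195]),-.081); LID=(np.array([.506,-.2888]),.169); GAU=(np.array([.5045,.3005]),-.310)
def W(f,p):
    c,s=np.cos(f[1]),np.sin(f[1]); return f[0]+np.array([[c,-s],[s,c]])@np.array(p)
START={'bottle':np.array([.5943,.0750]),'jar':np.array([.5852,-.0416]),'tumbler':np.array([.5213,.0202])}
LIDP={'bottle':W(LID,(28,55) and (.028,.055)),'jar':W(LID,(.028,-.055)),'tumbler':W(LID,(-.034,0))}
ZG={'bottle':.050,'jar':.056,'tumbler':.054}
E
python3 - <<'E'
from h import *
np.set_printoptions(precision=3,suppress=True)
print(ctrl.get_time()); print(Ro.from_rotvec(ctrl.get_tool_rot()).as_matrix())
for n in START:
  for p,yaw in ((START[n],CASE[1]),(LIDP[n],LID[1])):
    for a in (yaw,yaw+np.pi/2,yaw-np.pi/2,yaw+np.pi):
        print(n,p,round(a,2),ctrl.ik([*p,ZG[n]],ori(a)))
for a in (GAU[1]+np.pi/2,GAU[1]-np.pi/2): print(ctrl.ik([*W(GAU,(.022,0)),.03],ori(a)))
E
```

```text
2.9
[[ 0.942 -0.     0.336]
 [-0.336  0.     0.942]
 [-0.    -1.     0.   ]]
bottle [0.594 0.075] -0.08 [0.083 0.061 1.802 0.    1.278 0.164]
bottle [0.594 0.075] 1.49 [ 0.083  0.061  1.802  0.     1.278 -1.407]
bottle [0.594 0.075] -1.65 [0.083 0.061 1.802 0.    1.278 1.735]
bottle [0.594 0.075] 3.06 None
bottle [ 0.524 -0.23 ] 0.17 [-0.458  0.004  1.861 -0.     1.277 -0.627]
bottle [ 0.524 -0.23 ] 1.74 [-0.458  0.004  1.861 -0.     1.277 -2.198]
bottle [ 0.524 -0.23 ] -1.4 [-0.458  0.004  1.861 -0.     1.277  0.944]
bottle [ 0.524 -0.23 ] 3.31 [-0.458  0.004  1.861 -0.     1.277  2.515]
jar [ 0.585 -0.042] -0.08 [-0.114  0.029  1.825  0.     1.288 -0.033]
jar [ 0.585 -0.042] 1.49 [-0.114  0.029  1.825  0.     1.288 -1.604]
jar [ 0.585 -0.042] -1.65 [-0.114  0.029  1.825 -0.     1.288  1.537]
jar [ 0.585 -0.042] 3.06 None
jar [ 0.543 -0.338] 0.17 [-0.597  0.14   1.706 -0.     1.295 -0.766]
jar [ 0.543 -0.338] 1.74 [-0.597  0.14   1.706 -0.     1.295 -2.337]
jar [ 0.543 -0.338] -1.4 [-0.597  0.14   1.706 -0.     1.295  0.805]
jar [ 0.543 -0.338] 3.31 [-0.597  0.14   1.706 -0.     1.295  2.375]
tumbler [0.521 0.02 ] -0.08 [-0.01  -0.114  1.966  0.     1.289  0.071]
tumbler [0.521 0.02 ] 1.49 [-0.01  -0.114  1.966  0.     1.289 -1.5  ]
tumbler [0.521 0.02 ] -1.65 [-0.01  -0.114  1.966  0.     1.289  1.642]
tumbler [0.521 0.02 ] 3.06 None
tumbler [ 0.472 -0.295] 0.17 [-0.603 -0.035  1.892 -0.     1.284 -0.772]
tumbler [ 0.472 -0.295] 1.74 [-0.603 -0.035  1.892 -0.     1.284 -2.343]
tumbler [ 0.472 -0.295] -1.4 [-0.603 -0.035  1.892 -0.     1.284  0.799]
tumbler [ 0.472 -0.295] 3.31 [-0.603 -0.035  1.892 -0.     1.284  2.369]
[ 0.467  0.087  1.81  -0.     1.245 -0.793]
[ 0.467  0.087  1.81  -0.     1.245  2.348]
```

```bash
cat >> h.py <<'E'
UP=.20
def moveobj(n,src,sa,dst,da,zc=None):
    z=ZG[n]
    ctrl.gripper_to(.085)
    ctrl.move_to([*src,UP],ori(sa))
    if ctrl.line_to([*src,z],velocity=.15,f_stop=15): print('HIT on descent',ctrl.get_ee_pos()); return False
    ctrl.gripper_to(.0)
    print(n,'gap',round(ctrl.get_finger_gap(),4),'F',np.round(ctrl.get_force(),1))
    if ctrl.get_finger_gap()<.04: print('MISSED'); return False
    ctrl.line_to([*src,UP],velocity=.15)
    print(' lifted F',np.round(ctrl.get_force(),2),'gap',round(ctrl.get_finger_gap(),4))
    ctrl.line_to([*dst,UP],frame=ori(da),velocity=.25)
    ctrl.line_to([*dst,z+.012],velocity=.15)
    h=ctrl.line_to([*dst,z-.003],velocity=.03,f_stop=4)
    print(' placed',h,np.round(ctrl.get_ee_pos(),4),'t',ctrl.get_time())
    ctrl.gripper_to(.085)
    ctrl.line_to([*dst,UP],velocity=.2)
    return True
E
python3 - <<'E'
from h import *
ctrl.move_to([.45,.35,.25],ori(-.08))
moveobj('jar',START['jar'],CASE[1],LIDP['jar'],LID[1])
print(ctrl.get_time(),ctrl.get_finger_gap())
snap('top','top1.png');snap('side','side1.png')
a=cv2.imread('pics/top1.png')[150:310,160:450];b=cv2.imread('pics/side1.png')[130:350,150:350]
cv2.imwrite('pics/a1.png',cv2.resize(a,(797,440),interpolation=cv2.INTER_CUBIC));cv2.imwrite('pics/b1.png',cv2.resize(b,(545,600),interpolation=cv2.INTER_CUBIC))
E
```

```text
jar gap 0.0556 F [-2.9  1.2  6.4]
 lifted F [-0.89 -0.21 -1.92] gap 0.0554
 placed True [ 0.543  -0.3385  0.0571] t 11.4167
12.6917 0.08493507626942905
```

View pics/b1.png

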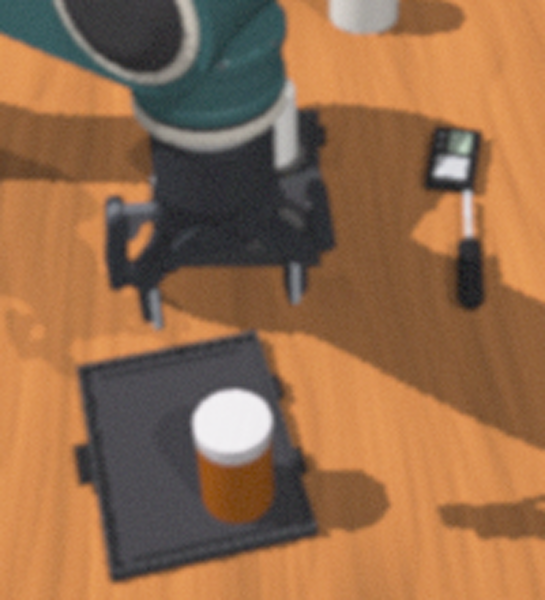

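The side view shows the jar standing upright in the lid. Next, the tumbler and the bottle.

Run:
```python
from h import *
ok=moveobj('tumbler',START['tumbler'],CASE[1],LIDP['tumbler'],LID[1])
if ok: ok=moveobj('bottle',START['bottle'],CASE[1],LIDP['bottle'],LID[1])
ctrl.move_to([.40,.15,.30],ori(CASE[1]+np.pi/2))
print(ctrl.get_time())
snap('top','top2.png');snap('side','side2.png')
a=cv2.imread('pics/top2.png')[150:310,160:450];b=cv2.imread('pics/side2.png')[130:350,150:350]
cv2.imwrite('pics/a2.png',cv2.resize(a,(797,440),interpolation=cv2.INTER_CUBIC));cv2.imwrite('pics/b2.png',cv2.resize(b,(545,600),interpolation=cv2.INTER_CUBIC))
```

```text
tumbler gap 0.0593 F [-3.6  0.   7.5]
 lifted F [ 1.1  -0.39 -1.64] gap 0.059
 placed True [ 0.4723 -0.2948  0.0548] t 19.8583
bottle gap 0.0485 F [-1.6  0.2  6.8]
 lifted F [ 0.15  0.13 -1.45] gap 0.0484
 placed True [ 0.5243 -0.2301  0.0506] t 28.4083
31.2917
```

View pics/a2.png

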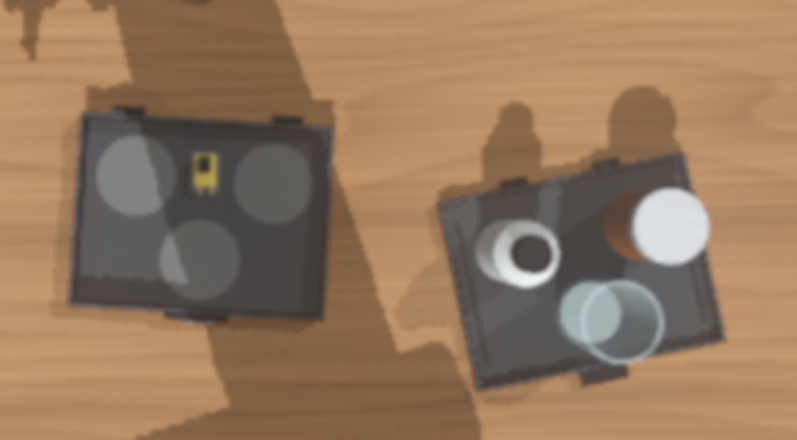

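View pics/b2.png

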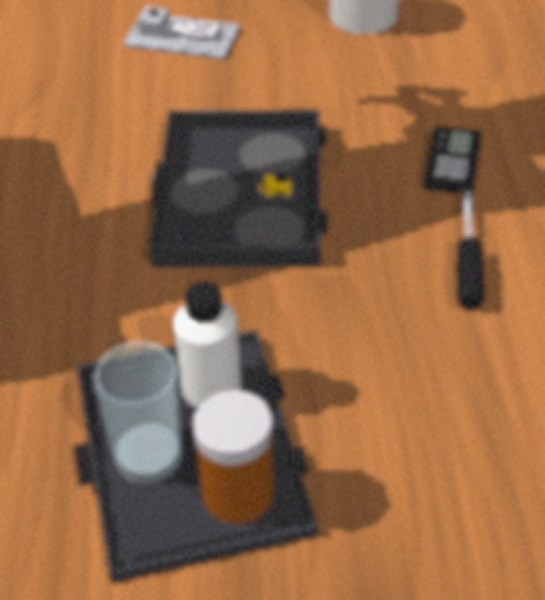

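All three stand upright in the lid. The cartridge shows at top-crop (205,172) with its pins down (-x), and in the side view at (275,185). I'll measure the cartridge and the gauge platform closely.

Run:
```python
from h import *
np.set_printoptions(precision=4,suppress=True)
t=snap('top'); s=snap('side')
for n in ('cartridge','gauge'):
    pt=ctrl.spot_point(n,t); ps=ctrl.spot_point(n,s)
    print(n,[(d['xy'],d['p']) for d in pt[:2]],[(d['xy'],d['p']) for d in ps[:2]])
    if pt and ps: print(tri(t,pt[0]['xy'],s,ps[0]['xy']))
# yellow mask
for nm,a in (('t',t),('s',s)):
    hsv=cv2.cvtColor(a['pixels'],cv2.COLOR_RGB2HSV)
    m=cv2.inRange(hsv,(20,110,60),(36,255,255)); r=(slice(150,280),slice(150,310))
    mm=np.zeros_like(m); mm[r]=m[r]; ys,xs=np.nonzero(mm); print(nm,len(xs),xs.min(),xs.max(),ys.min(),ys.max(),xs.mean(),ys.mean())
print(proj(t,[.597,.0165,.018]),proj(s,[.597,.0165,.018]))
im=lambda a,r0,r1,c0,c1,k:cv2.resize(cv2.cvtColor(a['pixels'][r0:r1,c0:c1],cv2.COLOR_RGB2BGR),None,fx=k,fy=k,interpolation=cv2.INTER_CUBIC)
cv2.imwrite('pics/ct.png',im(t,195,230,215,255,15)); cv2.imwrite('pics/cs.png',im(s,185,210,235,270,15))
cv2.imwrite('pics/gt.png',im(t,220,292,80,140,8)); cv2.imwrite('pics/gs.png',im(s,125,160,185,245,12))
```

```text
cartridge [([234.7, 211.6], 0.61)] [([239.6, 309.9], 0.6), ([249.0, 201.2], 0.41)]
[ 0.5796  0.0352 -0.5129]
gauge [([107.2, 254.8], 0.94)] [([217.4, 143.7], 0.94)]
[ 0.5058  0.3114 -0.0097]
t 63 231 238 207 217 234.25396825396825 212.93650793650792
s 86 245 257 194 202 251.03488372093022 197.8372093023256
[234.152  211.6285] [251.9858 195.0586]
```

View pics/ct.png

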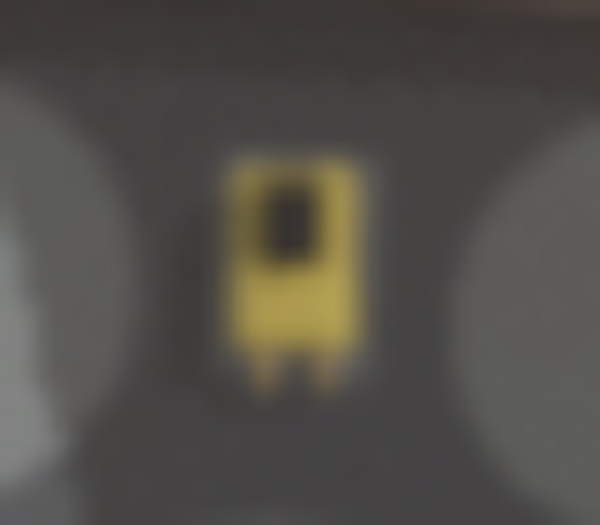

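View pics/gt.png

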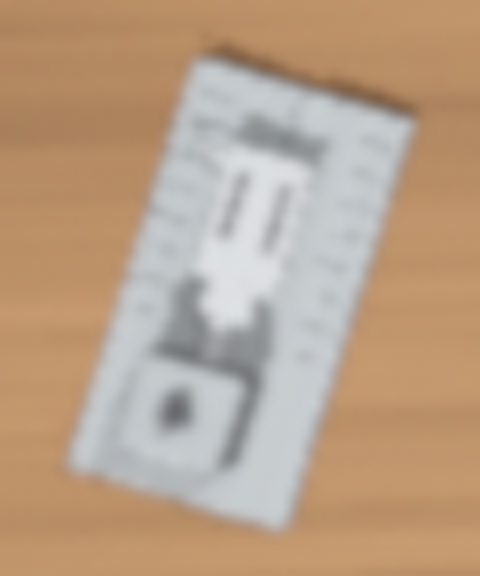

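View pics/gs.png

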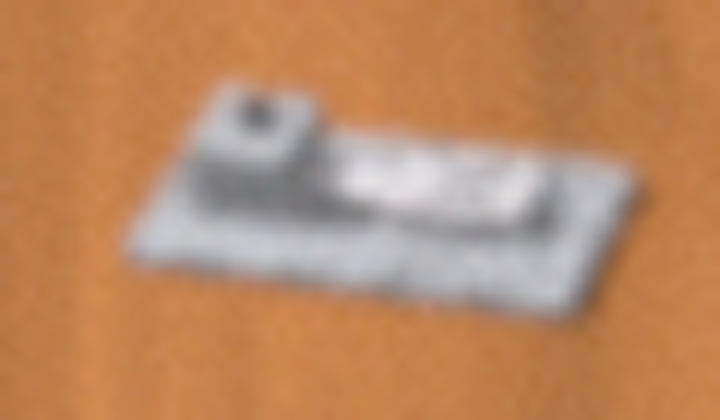

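View pics/cs.png

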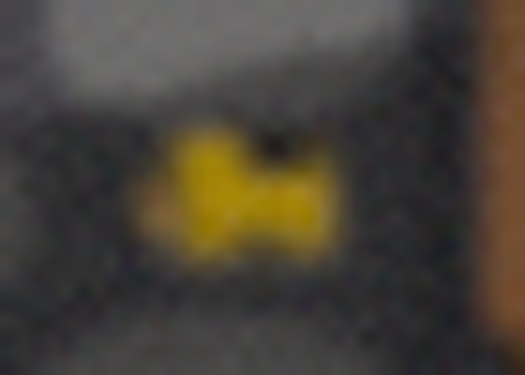

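Run:
```python
from h import *
np.set_printoptions(precision=4,suppress=True)
t=snap('top'); s=snap('side')
def pt(p,k,c,r): return ((p[0]+.5)/k-.5+c,(p[1]+.5)/k-.5+r)
w=np.array([atz(t,pt(p,15,215,195),.018) for p in [(226,158),(367,162),(361,353),(226,350)]])
print(w,w.mean(0)); d=w[0]+w[1]-w[2]-w[3]; e=w[0]+w[3]-w[1]-w[2]; print(np.arctan2(d[1],d[0]),np.arctan2(-e[0],e[1]),np.linalg.norm(d)/2,np.linalg.norm(e)/2)
pins=[atz(t,pt(p,15,215,195),.012) for p in [(264,395),(327,390)]]; print('pins',pins)
g=np.array([atz(t,pt(p,8,80,220),.006) for p in [(197,57),(413,121),(288,526),(72,465)]])
print(g.mean(0)); d=g[0]+g[1]-g[2]-g[3]; e=g[0]+g[3]-g[1]-g[2]; print(np.arctan2(d[1],d[0]),np.arctan2(-e[0],e[1]),np.linalg.norm(d)/2,np.linalg.norm(e)/2)
sl=atz(t,pt((255,212),8,80,220),.015); print('slots mid',sl,'pred',W(GAU,(.022,0)))
# side checks
corner=[pt(p,15,235,185) for p in [(180,128),(335,160),(335,258),(185,262)]]
for z in (.004,.011,.018): print('side proj cart',proj(s,[*w.mean(0),z]))
print('side obs', np.mean(corner,0))
# platform centre in side view, slots
sp=pt((440,180),12,185,125); print('side plat obs',sp,'proj',proj(s,[*sl,.015]),'tri',tri(t,pt((255,212),8,80,220),s,sp))
# gauge corners via side
for p,q in zip(g,[(632,165),(575,318),(130,255),(235,100)]): print(proj(s,[*p,.006]),pt(q,12,185,125))
```

```text
[[0.612  0.0264]
 [0.6109 0.0053]
 [0.5823 0.0068]
 [0.5832 0.0271]] [0.5971 0.0164]
-0.038704754543766214 -0.05113608455642082 0.028736505705666358 0.020714639941745834
pins [array([0.5765, 0.0218]), array([0.577 , 0.0123])]
[0.5043 0.3004]
-0.30716793222731775 -0.3039305120885515 0.11895724078434027 0.0639561476512001
slots mid [0.5269 0.2941] pred [0.5255 0.2938]
side proj cart [252.1608 199.0285]
side proj cart [252.0958 197.0628]
side proj cart [252.0302 195.0826]
side obs [251.7833 198.    ]
side plat obs (221.20833333333334, 139.54166666666666) proj [223.8049 139.8525] tri [0.5229 0.2933 0.0172]
[237.7167 138.1206] (237.20833333333334, 138.29166666666666)
[232.1648 149.5013] (232.45833333333334, 151.04166666666666)
[195.6656 144.9547] (195.375, 145.79166666666666)
[201.9334 133.972 ] (204.125, 132.875)
```

```bash
sed -i 's/^CASE=.*/CASE=(np.array([.5605,.0195]),-.081); LID=(np.array([.506,-.2888]),.169); GAU=(np.array([.5044,.3004]),-.306)/' h.py
python3 - <<'E'
from h import *
c=[.597,.0164]; a=-.045+np.pi/2
ctrl.gripper_to(.06)
ctrl.move_to([*c,.10],ori(a))
print('hit',ctrl.line_to([*c,.008],velocity=.08,f_stop=5),ctrl.get_ee_pos())
ctrl.gripper_to(0)
print('gap',ctrl.get_finger_gap(),ctrl.get_force())
ctrl.line_to([*c,.12],velocity=.12)
print('gap',ctrl.get_finger_gap(),ctrl.get_force())
g=W(GAU,(.022,0)); print(g)
ctrl.line_to([*g,.12],frame=ori(GAU[1]+np.pi/2),velocity=.2)
print('gap',ctrl.get_finger_gap(),ctrl.get_time(),ctrl.get_ee_pos())
im=lambda a,r0,r1,c0,c1,k:cv2.resize(cv2.cvtColor(a['pixels'][r0:r1,c0:c1],cv2.COLOR_RGB2BGR),None,fx=k,fy=k,interpolation=cv2.INTER_CUBIC)
s=snap('side'); cv2.imwrite('pics/c3.png',im(s,70,170,170,270,6))
E
```

```text
hit False [0.59735378 0.01644634 0.0086277 ]
gap 0.014555128500625401 [-0.05019956 -0.22018776  4.92977651]
gap 0.015331431103550185 [ 0.67627266 -0.65392909 -0.16193469]
[0.52537802 0.29377257]
gap 0.015057333149846456 37.7833 [0.52553155 0.29320509 0.11994298]
```

View pics/c3.png

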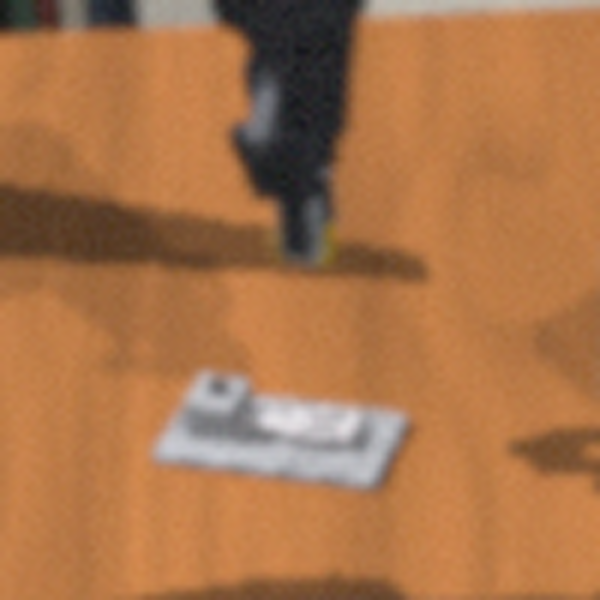

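The cartridge is held level, with yellow showing on both sides of the finger at about (303,245). Now I'll place it.

Run:
```python
from h import *
g=W(GAU,(.022,0))
ctrl.line_to([*g,.035],velocity=.12)
print(ctrl.get_ee_pos(),'hit',ctrl.line_to([*g,.016],velocity=.02,f_stop=3),ctrl.get_ee_pos(),ctrl.get_force())
ctrl.gripper_to(.035)
ctrl.line_to([*g,.12],velocity=.1)
ctrl.move_to([.40,.10,.30],ori(0))
print(ctrl.get_time())
im=lambda a,r0,r1,c0,c1,k:cv2.resize(cv2.cvtColor(a['pixels'][r0:r1,c0:c1],cv2.COLOR_RGB2BGR),None,fx=k,fy=k,interpolation=cv2.INTER_CUBIC)
t=snap('top');s=snap('side'); cv2.imwrite('pics/c4.png',im(s,125,160,185,245,12)); cv2.imwrite('pics/t4.png',im(t,220,292,80,140,8))
```

```text
[0.52579611 0.29395196 0.0358195 ] hit True [0.52534974 0.29375684 0.01943552] [-1.81053077 -0.02998354  6.70106136]
42.0417
```

View pics/c4.png

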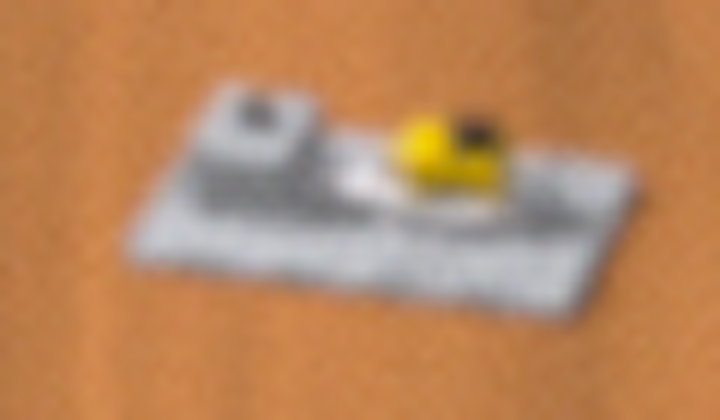

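View pics/t4.png

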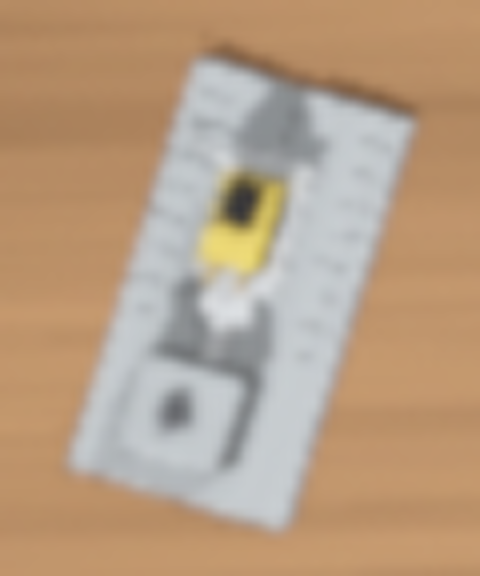

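Run:
```python
from h import *
t=snap('top'); s=snap('side')
def pt(p,k,c,r): return ((p[0]+.5)/k-.5+c,(p[1]+.5)/k-.5+r)
w=np.array([atz(t,pt(p,8,80,220),.029) for p in [(221,169),(287,184),(265,275),(200,259)]])
c=w.mean(0); d=w[0]+w[1]-w[2]-w[3]; a=GAU[1]
print(c,np.array([[np.cos(a),np.sin(a)],[-np.sin(a),np.cos(a)]])@(c-GAU[0]),'yaw err',np.arctan2(d[1],d[0])-a)
print(proj(s,[*c,.022]),pt((452,158),12,185,125))
```

```text
[0.52468739 0.29309024] [ 0.02154701 -0.00085868] yaw err 0.065216747004475
[222.97060878 138.18570178] (222.20833333333334, 137.70833333333334)
```

The cartridge is on the platform at (21.5, -0.9) mm against a target of (22, 0), with a yaw error of about 0.07 rad, pins to the clamp. Now I'll return the three vessels.

Run:
```python
from h import *
ok=True
for n in ('bottle','tumbler','jar'):
    ok=ok and moveobj(n,LIDP[n],LID[1],START[n],CASE[1])
ctrl.move_to([.40,-.25,.30],ori(0))
print(ok,ctrl.get_time())
im=lambda a,r0,r1,c0,c1,k:cv2.resize(cv2.cvtColor(a['pixels'][r0:r1,c0:c1],cv2.COLOR_RGB2BGR),None,fx=k,fy=k,interpolation=cv2.INTER_CUBIC)
t=snap('top','top5.png');s=snap('side','side5.png'); cv2.imwrite('pics/t5.png',im(t,170,290,160,310,5)); cv2.imwrite('pics/s5.png',im(s,100,350,110,360,2.4))
cv2.imwrite('pics/t5g.png',im(t,110,300,60,310,3))
```

```text
bottle gap 0.0487 F [-1.2 -0.3  6.2]
 lifted F [ 1.15 -0.81 -1.03] gap 0.0485
 placed True [0.5946 0.0751 0.0509] t 49.7917
tumbler gap 0.0591 F [-3.3 -0.6  6.7]
 lifted F [ 0.86  0.04 -2.22] gap 0.0588
 placed True [0.5211 0.0202 0.0548] t 58.3167
jar gap 0.0556 F [-1.8  1.   6. ]
 lifted F [ 0.26 -0.37 -1.78] gap 0.0558
 placed True [ 0.5851 -0.0416  0.0564] t 66.5417
True 68.95
```

View pics/t5.png

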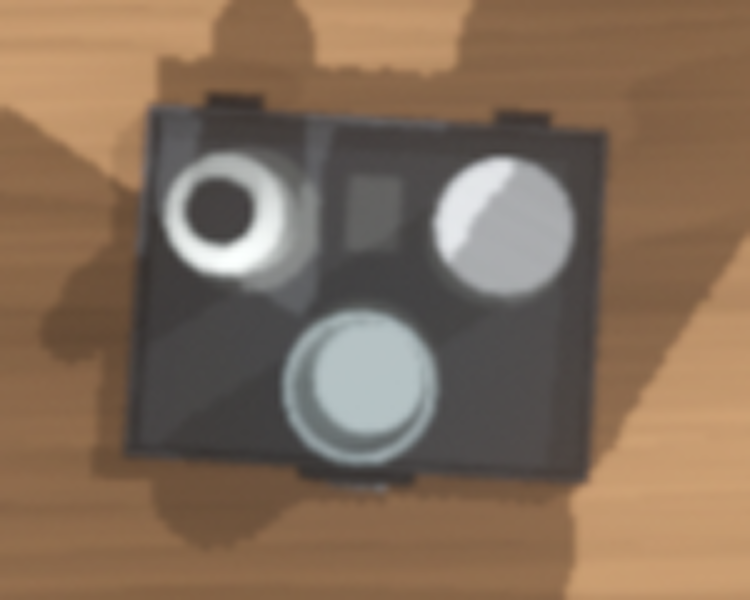

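View pics/s5.png

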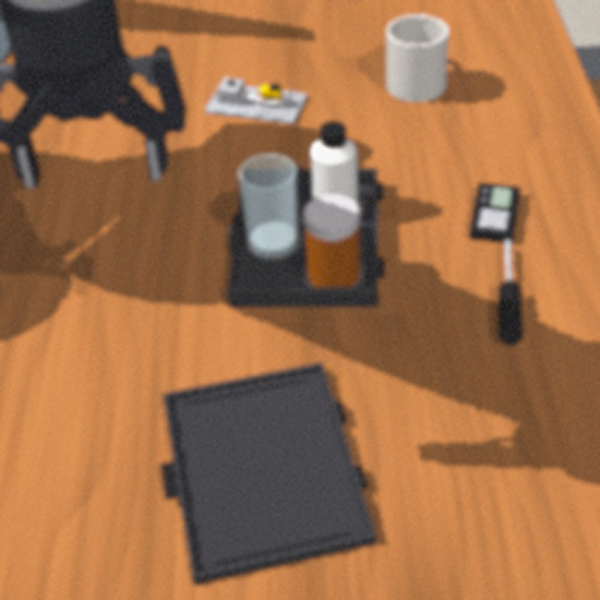

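View pics/t5g.png

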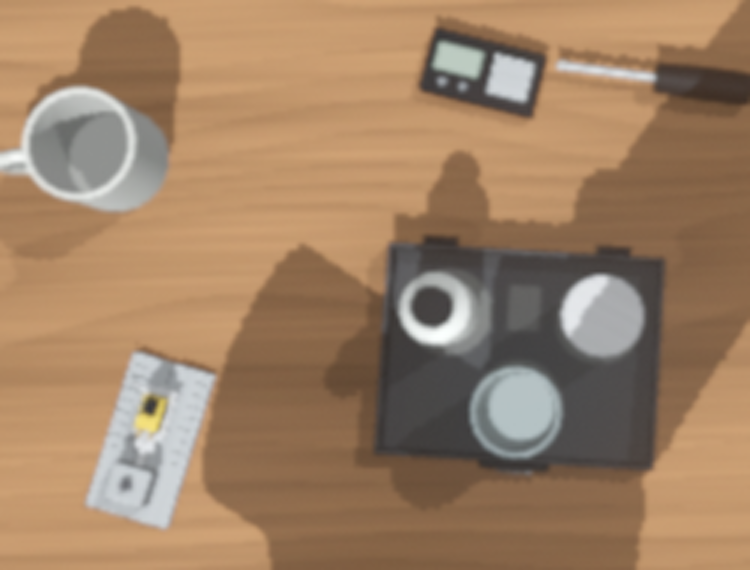

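The vessels sit where they stood at the start, matching to within a pixel: bottle cap (220,212), jar (505,227), tumbler rim (360,387). The cartridge is still on the headshell and the bystanders haven't moved, so I'm handing in.

Run:
```python
from h import *
print(ctrl.get_ee_pos(),ctrl.get_force()); ctrl.hand_in()
```

```text
[ 0.40063193 -0.24940595  0.29918598] [ 0.83789278 -0.42293228  0.04632184]
the job is handed in; nothing more can be done
```

The job is finished and handed in at about 69 s of robot time; the hand-in gave no verdict.

- **Moves:** I moved the jar, tumbler and bottle into the lid, then laid the cartridge on the headshell with its pins towards the clamp. Then I put the bottle, tumbler and jar back in the case. Every set-down stopped on light contact, with nothing dropped or knocked over.
- **Cartridge:** it measured (21.5, -0.9) mm in the gauge frame, against a target of (22, 0). Its yaw was off by about 0.07 rad, within the 0.2 allowed. I measured this just after placing it. In the final pictures it still lay on the platform.
- **Vessels:** all three stand upright. Compared with the first top picture, their centres differ by about one pixel of the 5x enlargement, well under 1 mm.
- **Bystanders:** the screwdriver, scale and mug look unmoved in the pictures; I did not measure them.
- **Checks that disagreed:**
  - The networks gave some wrong points, for example a cartridge position in the side view and a gauge height of about -10 mm. I used points read from the pictures instead.
  - My two-view heights for the jar lid and the bottle cap came out 7–9 mm lower than the stated sizes, probably because I picked the pixels roughly. I used the stated heights for those grasps.

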